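# Press a board onto its contact pins with a hand tamper

### The arm

A 6-joint arm with a two-finger parallel gripper is mounted at the origin on a cart in front of the work surface, level with it; the furniture and walls round the work are solid. World frame = base frame: x ahead of the robot, y to its left, z up, the work surface at z = 0. Lengths are in mm, angles in degrees, forces in N, time in s.
With the tool pointing down it reaches from about 300 to 850 mm from the base axis. Payload 4.2 kg.
Tool frame: the origin (TCP) lies midway between the tips of the shut fingers; the grasp point (between the pads) lies 19 mm behind it (pinch_z is the distance from the TCP to the grasp point, in mm); z points along the fingers, y is the line along which they close (so a half turn about z gives the same grasp; the last joint's range is limited). The gripper opens to 91 mm and grips with 3 to 60 N. Pads are 32 mm wide; open, the fingers measure 118 mm over their backs; the gripper's body (76 mm by 178 mm) begins 60 mm behind the grasp point.
Start: joints at [72.422, 18.312, 89.639, -0, 72.044, -1.146], TCP at [162.661, 551.529, 213.976] pointing down, gripper open.
Joint ranges: [-177.97, 177.97], [-48.28, 115.42], [12.27, 149.76], [-77.06, 257.06], [2.81, 150.46], [-146.56, 146.56]. Speed limits (degrees/s): [147.25, 147.25, 180, 180, 180, 180].

### API

Orientations are given as [roll, pitch, yaw] about the fixed x, y, z axes, in that order (R = Rz(yaw) Ry(pitch) Rx(roll)).
In Python, from workcell import * gives the robot as it stands.
- The arm moves only by the tool step_arm, never from a script. Its argument "steps" is a list of rows, each a list of 7 numbers: the turn, a rotation vector about the tool's x, y, z in degrees, then the shift along the tool's x, y, z in mm, then the opening, from 0 (shut) to 1 (fully open). In form: [[rx, ry, rz, x, y, z, hand], ...]. A call has exactly 8 rows; each row shifts and turns the commanded pose from where the row before left it, along the tool's axes as they then stand; what a row does not reach is not made up. A row lasts 1/8 s, in which the tool goes at most 62.5 mm and 10.7 degrees, less where a joint would pass 70% of its speed; a pose out of reach is approached as far as the arm can. A call is refused whole if a number of a shift passes 62.5 or a number of a turn 10.7, either way. A call with a gripper value outside its range is refused whole. The fingers move at their own pace and stop on an object; "force" is the grip in N (left out, the last holds). Time passes only in rows, so rows that do not move let the fingers close, or fill a call up. It gives the time, the measured TCP pose, the force, the opening and the grip force at its end, in the units of the state.
- state(): the state, without advancing time (a new reading comes with each control period).
- grab_frame(name): name is "scene" or "top" or "wrist"; returns a dict with "image" (400x640x3 uint8, blue, green, red), "fovy" (degrees; the focal length in pixels is half the picture's height over the tangent of half this angle, whatever the lens; pixels are square), "cx", "cy" (the principal point, pixels), "dist" ([k1, k2, p1, p2, k3] as OpenCV has them; the pictures are not rectified), "origin" and "rotation" of the camera in the world; the wrist camera has in their place "tool_from_camera" (4x4, takes a point from camera to tool coordinates, whose origin is the TCP and whose axes are the flange's). Camera axes: x right, y down, z forward; pixel columns grow to the right and rows downward; lengths in mm; the calibration is good to about 2 mm. A picture is of the moment at which its call begins: read the wrist's pose just before it. There is no depth.
- job_done(): hands the job in; it is judged then, once.
The state is a dict: "time_s": time; "qpos": joint angles; "qvel": joint speeds; "effort": joint torques, N m; "ee_pos": TCP position; "ee_rot": TCP orientation; "force": force on the tool from outside, world axes, zero at the start; "torque": the same for the moment, N m; "gripper_width": finger opening in mm; "gripper_force": force on a finger pad.
Only numpy, scipy, OpenCV 4.12 (cv2) and the standard library are available. Lean on these libraries where they do the work, as an engineer would, in place of code of your own. Each camera call takes 0.05 s, during which the arm holds its last target. There are 200 camera calls.

### The job

Take the tamper from its rubber pad and press its flat foot squarely down on the sloping jig's sprung plate until the plate sits flat on all four of its hidden stops, without pressing harder than the jig can stand; hold it there for a good second so the board underneath can be tested. Then let the plate come up again and stand the tamper back upright on its pad, leaving the spool, the tape roll and the adapter where they are.

Things in the scene. Friction and masses are not known exactly. Their poses are not given: they have to be found in the camera images.
- tamper: Hand tamper, 90 mm tall, 0.25 kg: round flat steel foot 49 mm across, 9 mm thick, cone and neck to 21 mm, then a square black handle 22 x 22 mm from 21 to 87 mm above the foot's underside. Origin at the centre of the foot's underside, z up along the handle, x and y square to the handle's flat sides. Starts standing upright on the rest pad, at any yaw.
- tamper_grip (a point): On the tamper's axis, 60 mm above the foot's underside: the place to grip the handle.
- rest: Flat black rubber pad, 86 x 86 x 5 mm, fixed on the bench; the tamper starts on it and goes back on it. Origin at the centre of its underside, z up.
- jig: Grey painted metal test jig fixed on the bench: base plate 150 x 124 x 10 mm, above it a deck of 116 x 112 mm that slopes at 30 degrees, low side toward the jig's own -x (roughly toward the robot). Origin at the centre of the base's underside, z up, x toward the deck's high side. Tallest point about 110 mm.
- deck_face (a point): Centre of the deck's sloping upper face, 56 mm above the bench. Its z axis is square to the deck (30 degrees from vertical, leaning to the jig's -x), its x axis points up the slope, y level.
- platen_top (a point): Centre of the upper face of the sprung steel plate (78 x 78 x 6 mm, green board under it, guide pins at its corners, pale 53 mm round spot in the middle); axes as deck_face. Up, it is 30 mm above the deck and parallel to it. It slides square to the deck and rocks up to 7 degrees if pressed off-centre or with a tilted foot.
- platen: The same sprung plate; origin at the centre of its underside, z square to its face. Its springs push back with about 5 N at the start of travel and 0.7 N more for every mm; it lifts itself when let go.
- stop_set: Four steel stop pillars of 10 mm diameter under the plate, 26 mm from its centre lines. Their height changes each time and cannot be seen: the plate meets them after 5 to 12 mm of travel, at 8 to 14 N; then the force rises steeply. 17 to 25 N seats the plate well; over 45 N damages the jig. Origin at the deck's face centre: tells nothing of the height.
- spool: Spool of copper-coloured wire with dark green flanges, 58 mm across, 30 mm tall, loose on the bench: to be left alone. Origin at the centre of its underside.
- tape_roll_clear: Roll of tape, 66 x 63 x 20 mm, loose, lying flat: to be left alone. Origin at the centre of its underside.
- adapter: Black power adapter, 41 x 118 x 26 mm, loose: to be left alone. Origin at the centre of its underside.
Mind the look-alikes: they are no part of the job. Several things have the shape of the tamper; the one meant has the colours described above.

How it is judged (in metres and radians):
On the way, in this order (a step that is already met when the one before it is completed fails the run):
1. the tamper is lifted off its pad (z of tamper in the frame of rest above 0.03 m), for 0.1 s.
2. pressed by the tamper, the plate sits on its stops with at least 2 N, parallel to the deck within 1.1 degrees, for 0.8 s (contact force between platen and stop_set above 2 N and contact force between tamper and platen above 5 N and angle between the z axis of platen and the z axis of deck_face, either way round below 0.02 rad), for 0.8 s.
3. the plate has come up again, free of the tamper (z of platen_top in the frame of deck_face above 0.0285 m and contact force between tamper and platen below 0.1 N), for 0.1 s.
At the end, for the whole second after the job is handed in: The tamper stands upright (within 4.5 degrees), released and at rest, on the rubber pad, its foot's centre within 30 mm of the pad's centre; the sprung plate is up again (within 1.5 mm) (horizontal distance between tamper and rest below 0.03 m and z of tamper in the frame of rest below 0.008 m and angle between tamper's own z axis and vertical below 0.08 rad and linear speed of tamper below 0.02 m/s and contact force between tamper and rest above 0.5 N and z of platen_top in the frame of deck_face above 0.0285 m); the robot touches nothing.
It fails at once if the plate or the jig is pressed with more than 45 N (contact force between tamper and platen above 45 N or contact force between tamper and jig above 45 N).
It fails at once if the hand or arm pushes the plate itself (contact force between any of the fingers, the arm and platen above 3 N).
It fails at once if the spool, tape roll or adapter is moved more than 15 mm (distance of any of spool, tape_roll_clear, adapter from where it was at the start of the episode above 0.015 m).
It also fails if it takes over 69 s, if anything falls off the work surface, if the arm or the gripper's body presses on something with over 40 N, if the wrist force passes 120 N, or if a joint passes its speed limit or range.

## Working session

There is one attempt and no reset: what is moved stays moved. The work goes in short steps, Python scripts to look and compute and a tool call to move; the robot and the scene stay as the last step left them, time stands still between calls to the robot, and variables do not carry over. Pictures are saved under pics/ and viewed, at most 10 in all, crops included, and the job is handed in when it is done.

Besides the shell and the picture viewer there is one more tool, called as name([rows], argument=value, ...), one row to a line, values as JSON. step_arm: Moves the arm, as the interface text tells. Its arguments: {"type":"object","properties":{"steps":{"type":"array","items":{"type":"array","items":{"type":"number"}}},"force":{"type":"number"}},"required":["steps"]}

```bash
mkdir -p pics
python3 - <<'E'
from workcell import *
import cv2,pickle
s=state();print(s)
d={}
for n in("scene","top"):
    f=grab_frame(n);d[n]=f;cv2.imwrite(f"pics/{n}0.png",f["image"]);print(n,{k:v for k,v in f.items() if k!="image"})
pickle.dump(d,open("f0.pkl","wb"))
E
```

```text
{'time_s': 0.0, 'qpos': array([ 7.24214367e+01,  1.83526655e+01,  8.97059810e+01, -4.55697104e-06,
        7.20434312e+01, -1.14560566e+00]), 'qvel': array([-0.02746217,  0.04580786,  0.11636903,  0.0248811 , -0.00970416,
       -0.05445274]), 'effort': array([-5.27826614e-04, -4.12468350e+01, -2.31968290e+01,  7.26736570e-02,
        4.59161145e-02, -1.42457034e-04]), 'ee_pos': array([162.5091532 , 551.03728359, 213.11288944]), 'ee_rot': array([-1.79897943e+02, -2.03653185e-03,  1.63567042e+02]), 'force': array([-0.25867211,  0.31093278, -0.06255733]), 'torque': array([-0.01624472, -0.01438002, -0.08309932]), 'gripper_force': 0.0, 'gripper_width': 91.11828325210604}
scene {'fovy': 46.26907666743537, 'cx': 318.63113986471296, 'cy': 202.59436425303554, 'dist': array([0.03868167, 0.        , 0.        , 0.        , 0.        ]), 'origin': array([-314.88199913, -749.95085932,  677.03794972]), 'rotation': array([-118.34908588,   -0.18174915,  -56.37567922])}
top {'fovy': 46.67890719801925, 'cx': 316.5054635944186, 'cy': 193.84925916670622, 'dist': array([-0.07165661,  0.        ,  0.        ,  0.        ,  0.        ]), 'origin': array([ 492.79731543, -119.47925759, 1325.03706643]), 'rotation': array([-174.33910155,   -0.26765741,  -90.40801846])}
```

View pics/scene0.png

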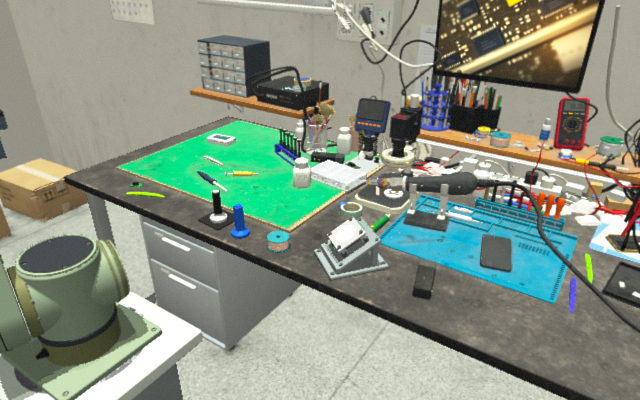

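View pics/top0.png

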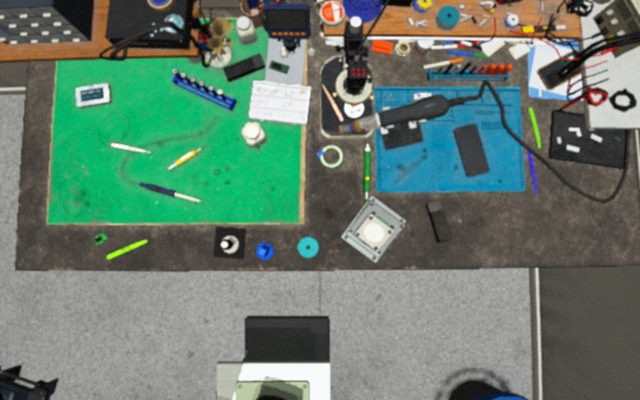

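Run:
```python
import cv2,pickle,numpy as np
d=pickle.load(open("f0.pkl","rb"))
def crop(n,u,v,w,h,s): 
    return cv2.resize(d[n]["image"][v:v+h,u:u+w],None,fx=s,fy=s,interpolation=cv2.INTER_CUBIC)
a=np.hstack([crop("top",205,215,80,60,5),crop("top",335,195,80,60,5)])
b=np.hstack([crop("scene",185,180,80,60,5),crop("scene",310,215,80,60,5)])
cv2.imwrite("pics/crop1.png",np.vstack([a,b]))
```

```text
(no output)
```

View pics/crop1.png

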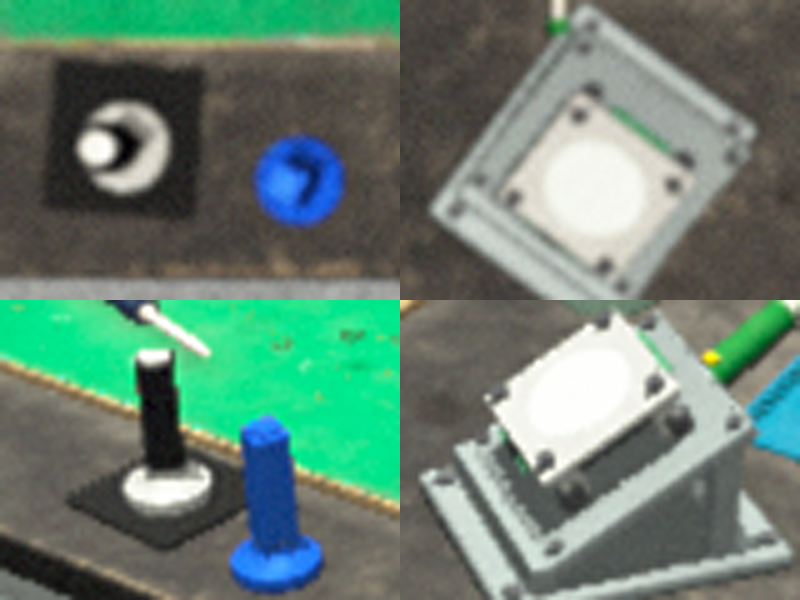

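```bash
cat > h.py <<'E'
import numpy as np,cv2
from scipy.spatial.transform import Rotation as R
from scipy.optimize import least_squares
def K(f):
    F=200/np.tan(np.radians(f["fovy"]/2));return np.array([[F,0,f["cx"]],[0,F,f["cy"]],[0,0,1]])
def cam(f,s=None):
    "camera rotation matrix and origin in world"
    if "origin" in f:return R.from_euler("xyz",f["rotation"],degrees=True).as_matrix(),np.array(f["origin"])
    T=np.array(f["tool_from_camera"]);Rt=R.from_euler("xyz",s["ee_rot"],degrees=True).as_matrix()
    return Rt@T[:3,:3],Rt@T[:3,3]+s["ee_pos"]
def proj(P,f,s=None):
    Rc,o=cam(f,s);P=(np.atleast_2d(P)-o)@Rc
    return cv2.projectPoints(P,np.zeros(3),np.zeros(3),K(f),f["dist"])[0][:,0]
def onz(uv,z,f,s=None):
    Rc,o=cam(f,s);n=cv2.undistortPoints(np.array(uv,float).reshape(-1,1,2),K(f),f["dist"])[:,0]
    d=np.c_[n,np.ones(len(n))]@Rc.T
    return o+d*((z-o[2])/d[:,2])[:,None]
def plate(p):
    "deck rotation, platen_top centre from x,y,yaw of the platen top"
    Rd=R.from_euler("zy",[p[2],-30],degrees=True).as_matrix()
    return Rd,np.array([p[0],p[1],56+30*np.cos(np.pi/6)])
E
python3 - <<'E'
import pickle
from h import *
d=pickle.load(open("f0.pkl","rb"));t,s=d["top"],d["scene"]
c=lambda u,v,ou,ov,U,V:[(u-ou)/5+U-.4,(v-ov)/5+V-.4]
T=lambda u,v:c(u,v,0,0,205,215)
J=lambda u,v:c(u,v,400,0,335,195)
S=lambda u,v:c(u,v,0,300,185,180)
Q=lambda u,v:c(u,v,400,300,310,215)
print("pad",onz([T(57,62),T(203,70),T(193,217),T(46,205)],5,t).mean(0))
print("foot",onz([T(127,148)],14,t),"cap",onz([T(97,147)],95,t))
print("scene foot",onz([S(168,487)],14,s),"cap",onz([S(155,356)],95,s))
print("blue",onz([T(300,181)],5,t))
print("jig spot",onz([J(596,186)],82,t),onz([Q(578,390)],82,s))
tp=np.array([J(596,186),J(500,197),J(582,95),J(692,178),J(612,280)])
sp=np.array([Q(578,390),Q(487,398),Q(610,315),Q(678,382),Q(545,485)])
q=np.array([[0,0],[-1,1],[1,1],[1,-1],[-1,-1]])*39.
def f(p):
    Rd,c=plate(p);P=c+np.c_[q,q[:,0]*0]@Rd.T
    return np.r_[(proj(P,t)-tp),(proj(P,s)-sp)].ravel()
for y0 in(-60,-30,0,30,60):
    r=least_squares(f,[480,-280,y0],loss="soft_l1");print(r.x,r.cost)
print(f(r.x).reshape(-1,2).round(1).tolist())
E
```

```text
pad [487.08910437 121.37114784   5.        ]
foot [[481.69941838 118.34396244  14.        ]] cap [[482.97806573 119.59810679  95.        ]]
scene foot [[480.63993016 115.8745168   14.        ]] cap [[483.47084662 117.42105054  95.        ]]
blue [[462.53405687  21.54630523   5.        ]]
jig spot [[ 512.78236239 -278.9247878    82.        ]] [[ 514.09359495 -277.29324653   82.        ]]
[ 512.18503792 -278.8394428   -34.12688163] 18.66553515462322
[ 512.18503746 -278.83944333  -34.1268447 ] 18.66553515458764
[ 512.18503821 -278.83944248  -34.12690027] 18.665535154899704
[ 512.18503761 -278.8394432   -34.12685608] 18.665535154526204
[ 512.1850382  -278.83944247  -34.12690252] 18.665535154944546
[[-0.0, 0.2], [-1.1, 1.6], [-0.2, 0.4], [1.2, -1.8], [-0.4, -1.2], [0.1, 0.6], [-2.7, -4.2], [0.2, -3.6], [2.1, 5.4], [-0.1, 1.6]]
```

```bash
sed -i 's/"zy"/"ZY"/' h.py
python3 - <<'E'
import pickle
from h import *
d=pickle.load(open("f0.pkl","rb"));t,s=d["top"],d["scene"]
c=lambda u,v,ou,ov,U,V:[(u-ou)/5+U-.4,(v-ov)/5+V-.4]
J=lambda u,v:c(u,v,400,0,335,195)
Q=lambda u,v:c(u,v,400,300,310,215)
tp=np.array([J(596,186),J(500,197),J(582,95),J(692,178),J(612,280)])
sp=np.array([Q(578,390),Q(487,398),Q(610,315),Q(678,382),Q(545,485)])
q=np.array([[0,0],[-1,1],[1,1],[1,-1],[-1,-1]])*39.
def f(p):
    Rd,c=plate(p);P=c+np.c_[q,q[:,0]*0]@Rd.T
    return np.r_[(proj(P,t)-tp),(proj(P,s)-sp)].ravel()
r=least_squares(f,[480,-280,-30],loss="soft_l1");print(r.x,r.cost)
print(f(r.x).reshape(-1,2).round(1).tolist(),plate(r.x)[0][:,2])
E
```

```text
[ 512.06243754 -278.88693341  -36.38913091] 3.246768849808028
[[-0.0, 0.3], [-0.6, -0.2], [-0.9, -0.7], [1.1, 0.0], [0.4, 0.1], [0.1, 0.6], [-0.8, 0.2], [0.5, -1.6], [0.4, 0.9], [-0.4, -0.2]] [-0.40250318  0.29663309  0.8660254 ]
```

```bash
cat >> h.py <<'E'
def rows(s,pos,rot,n,hand):
    "n rows from the measured pose to the wanted one (rot: matrix)"
    R0=R.from_euler("xyz",s["ee_rot"],degrees=True);R1=R.from_matrix(rot)
    rv=(R0.inv()*R1).as_rotvec();out=[];dp=(np.array(pos)-s["ee_pos"])/n
    for i in range(n):
        Ri=R0*R.from_rotvec(rv*i/n)
        out.append([round(float(x),1) for x in np.r_[np.degrees(rv)/n,Ri.inv().apply(dp)]]+[hand])
    return out
def down(yaw):return R.from_euler("xyz",[180,0,yaw],degrees=True).as_matrix()
E
python3 - <<'E'
from workcell import *
from h import *
s=state();print(grab_frame("wrist")["tool_from_camera"])
for r in rows(s,[482,118,260],down(104),16,.6):print(r)
E
```

```text
[[-2.19785167e-04 -9.72234312e-01 -2.34009388e-01  6.55035040e+01]
 [ 9.99999619e-01 -4.11376336e-04  7.69922558e-04  4.52303013e-01]
 [-8.44811053e-04 -2.34009129e-01  9.72234032e-01 -1.69065496e+02]
 [ 0.00000000e+00  0.00000000e+00  0.00000000e+00  1.00000000e+00]]
[-0.0, 0.0, 3.7, -26.8, -20.3, -2.9, 0.6]
[-0.0, 0.0, 3.7, -28.1, -18.5, -2.9, 0.6]
[-0.0, 0.0, 3.7, -29.2, -16.7, -2.9, 0.6]
[-0.0, 0.0, 3.7, -30.2, -14.7, -2.9, 0.6]
[-0.0, 0.0, 3.7, -31.1, -12.7, -2.9, 0.6]
[-0.0, 0.0, 3.7, -31.9, -10.7, -2.9, 0.6]
[-0.0, 0.0, 3.7, -32.5, -8.6, -2.9, 0.6]
[-0.0, 0.0, 3.7, -33.0, -6.5, -2.9, 0.6]
[-0.0, 0.0, 3.7, -33.4, -4.3, -2.9, 0.6]
[-0.0, 0.0, 3.7, -33.6, -2.1, -2.9, 0.6]
[-0.0, 0.0, 3.7, -33.6, 0.0, -2.9, 0.6]
[-0.0, 0.0, 3.7, -33.6, 2.2, -2.9, 0.6]
[-0.0, 0.0, 3.7, -33.3, 4.4, -2.9, 0.6]
[-0.0, 0.0, 3.7, -33.0, 6.6, -2.9, 0.6]
[-0.0, 0.0, 3.7, -32.5, 8.7, -2.9, 0.6]
[-0.0, 0.0, 3.7, -31.9, 10.8, -2.9, 0.6]
```

step_arm([
  [0, 0, 3.7, -26.8, -20.3, -2.9, 0.6],
  [0, 0, 3.7, -28.1, -18.5, -2.9, 0.6],
  [0, 0, 3.7, -29.2, -16.7, -2.9, 0.6],
  [0, 0, 3.7, -30.2, -14.7, -2.9, 0.6],
  [0, 0, 3.7, -31.1, -12.7, -2.9, 0.6],
  [0, 0, 3.7, -31.9, -10.7, -2.9, 0.6],
  [0, 0, 3.7, -32.5, -8.6, -2.9, 0.6],
  [0, 0, 3.7, -33, -6.5, -2.9, 0.6],
], force=30)

```text
time_s: 1.15
ee_pos: [323.1, 334.3, 237.1]
ee_rot: [-180.0, -0.0, 133.9]
force: [0.2, -0.1, -0.0]
gripper_width: 54.9
gripper_force: 0.0
```

step_arm([
  [0, 0, 3.7, -33.4, -4.3, -2.9, 0.6],
  [0, 0, 3.7, -33.6, -2.1, -2.9, 0.6],
  [0, 0, 3.7, -33.6, 0, -2.9, 0.6],
  [0, 0, 3.7, -33.6, 2.2, -2.9, 0.6],
  [0, 0, 3.7, -33.3, 4.4, -2.9, 0.6],
  [0, 0, 3.7, -33, 6.6, -2.9, 0.6],
  [0, 0, 3.7, -32.5, 8.7, -2.9, 0.6],
  [0, 0, 3.7, -31.9, 10.8, -2.9, 0.6],
])

```text
time_s: 2.15
ee_pos: [483.9, 118.5, 260.2]
ee_rot: [-180.0, -0.0, 104.2]
force: [1.1, 0.7, -0.2]
gripper_width: 54.8
gripper_force: 0.0
```

Run:
```python
from workcell import *
from h import *
import pickle
s=state();f=grab_frame("wrist");pickle.dump((s,f),open("w1.pkl","wb"))
print(s["time_s"],s["ee_pos"],s["ee_rot"],s["qpos"].round(1),proj([[482,118,95],[482,118,5],[487,121,5]],f,s))
cv2.imwrite("pics/w1.png",f["image"])
```

```text
2.15 [483.86586556 118.46640587 260.21256886] [-1.79976119e+02 -1.20495039e-02  1.04240987e+02] [12.4  9.8 94.6  0.  75.7 -1.8] [[319.92146051 187.76678505]
 [320.38336606 174.38145374]
 [324.67634219 173.10268866]]
```

View pics/w1.png

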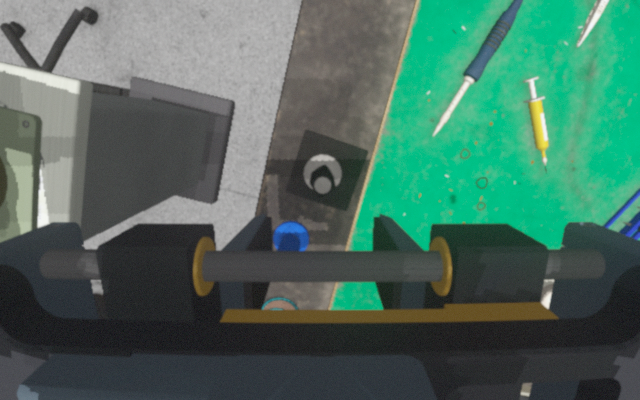

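Run:
```python
import pickle,cv2
s,f=pickle.load(open("w1.pkl","rb"))
cv2.imwrite("pics/w1c.png",cv2.resize(f["image"][125:215,280:375],None,fx=6,fy=6,interpolation=cv2.INTER_CUBIC))
```

```text
(no output)
```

View pics/w1c.png

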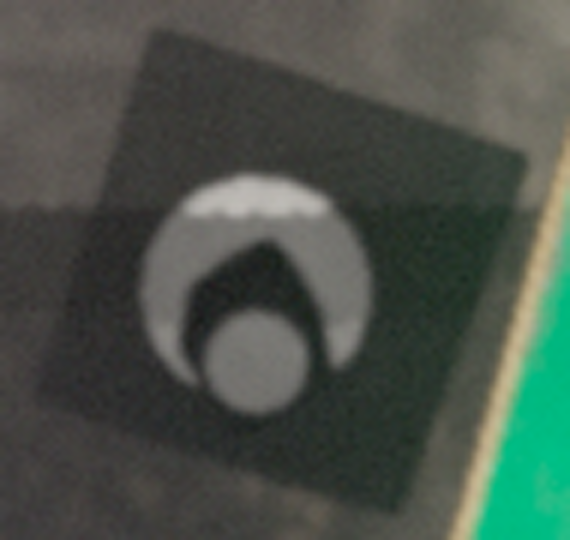

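Run:
```python
import pickle
from h import *
s,f=pickle.load(open("w1.pkl","rb"))
g=f["image"].mean(2);U,V,W=280,125,6
g=cv2.resize(f["image"][125:215,280:375].mean(2).astype(np.float32),None,fx=W,fy=W,interpolation=cv2.INTER_CUBIC)
def poly(P,sh):
    m=np.zeros(g.shape,np.uint8);p=(proj(P,f,s)-[U,V]+.5)*W-.5
    cv2.fillConvexPoly(m,cv2.convexHull(p.astype(np.float32)).astype(np.int32),1);return m
a=np.linspace(0,2*np.pi,60)[:-1]
circ=lambda x,y,r,z:np.c_[x+r*np.cos(a),y+r*np.sin(a),0*a+z]
best=[]
for x in np.arange(478,489,1.):
  for y in np.arange(113,124,1.):
    foot=poly(circ(x,y,24.5,14),0)|poly(circ(x,y,24.5,5),0)
    for w in range(0,90,3):
      c=np.array([[1,1],[1,-1],[-1,-1],[-1,1]])*11@R.from_euler("z",w,degrees=True).as_matrix()[:2,:2].T+[x,y]
      h=poly(np.vstack([np.c_[c,[z]*4] for z in(26,92)]),0);cap=poly(circ(x,y,10,94),0)
      pred=np.full(g.shape,45.);pred[foot>0]=105;pred[h>0]=20;pred[cap>0]=105
      e=np.abs(pred-g)[100:440,110:410].mean();best.append((e,x,y,w))
best.sort();print(best[:8]);print([min(b for b in best if b[3]==w)[0].round(2) for w in range(0,90,3)])
```

```text
[(np.float64(14.61228687465892), np.float64(484.0), np.float64(121.0), 33), (np.float64(14.619307526719336), np.float64(484.0), np.float64(121.0), 30), (np.float64(14.667415801104378), np.float64(484.0), np.float64(121.0), 39), (np.float64(14.667920589447021), np.float64(484.0), np.float64(121.0), 36), (np.float64(14.721907982508341), np.float64(484.0), np.float64(121.0), 27), (np.float64(14.811016805835798), np.float64(484.0), np.float64(121.0), 42), (np.float64(14.867801690082924), np.float64(484.0), np.float64(121.0), 24), (np.float64(14.92783417817658), np.float64(484.0), np.float64(121.0), 45)]
[np.float64(15.73), np.float64(15.72), np.float64(15.65), np.float64(15.53), np.float64(15.4), np.float64(15.23), np.float64(15.09), np.float64(14.99), np.float64(14.87), np.float64(14.72), np.float64(14.62), np.float64(14.61), np.float64(14.67), np.float64(14.67), np.float64(14.81), np.float64(14.93), np.float64(15.0), np.float64(15.14), np.float64(15.27), np.float64(15.4), np.float64(15.58), np.float64(15.66), np.float64(15.72), np.float64(15.76), np.float64(15.81), np.float64(15.82), np.float64(15.85), np.float64(15.86), np.float64(15.82), np.float64(15.76)]
```

Run:
```python
from workcell import *
from h import *
for r in rows(state(),[526,77,140],down(134),8,.6):print(r)
```

```text
[0.0, 0.0, -3.7, -5.8, 3.6, 15.1, 0.6]
[0.0, 0.0, -3.7, -6.1, 3.2, 15.1, 0.6]
[0.0, 0.0, -3.7, -6.3, 2.8, 15.1, 0.6]
[0.0, 0.0, -3.7, -6.4, 2.4, 15.1, 0.6]
[0.0, 0.0, -3.7, -6.6, 2.0, 15.1, 0.6]
[0.0, 0.0, -3.7, -6.7, 1.5, 15.1, 0.6]
[0.0, 0.0, -3.7, -6.8, 1.1, 15.1, 0.6]
[0.0, 0.0, -3.7, -6.9, 0.6, 15.1, 0.6]
```

step_arm([
  [0, 0, -3.7, -5.8, 3.6, 15, 0.6],
  [0, 0, -3.7, -6.1, 3.2, 15, 0.6],
  [0, 0, -3.7, -6.3, 2.8, 15, 0.6],
  [0, 0, -3.7, -6.4, 2.4, 15, 0.6],
  [0, 0, -3.7, -6.6, 2, 15, 0.6],
  [0, 0, -3.7, -6.7, 1.5, 15, 0.6],
  [0, 0, -3.7, -6.8, 1.1, 15, 0.6],
  [0, 0, -3.7, -6.9, 0.6, 15, 0.6],
])

```text
time_s: 3.2
ee_pos: [522.8, 81.0, 139.6]
ee_rot: [-180.0, -0.0, 134.1]
force: [0.5, -0.7, -0.9]
gripper_width: 54.7
gripper_force: 0.0
```

Run:
```python
from workcell import *
from h import *
import pickle
s=state();f=grab_frame("wrist");pickle.dump((s,f),open("w2.pkl","wb"))
p=proj([[484,120,95],[484,120,5]],f,s);print(s["ee_pos"],s["ee_rot"],p)
u,v=p.mean(0).astype(int);u0,v0=max(u-80,0),max(v-90,0);print(u0,v0)
cv2.imwrite("pics/w2c.png",cv2.resize(f["image"][v0:v0+150,u0:u0+180],None,fx=4,fy=4,interpolation=cv2.INTER_CUBIC))
```

```text
[522.78203977  81.02041871 139.62360846] [-1.79979368e+02 -2.20841111e-02  1.34103325e+02] [[320.0439167  139.62864391]
 [320.61252913 134.60715685]]
240 47
```

View pics/w2c.png

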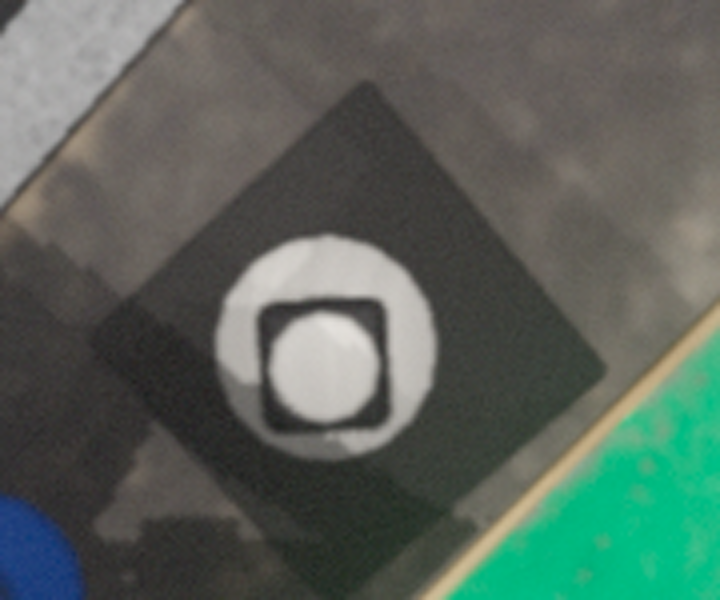

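Run:
```python
from workcell import *
import pickle
from h import *
s,f=pickle.load(open("w2.pkl","rb"))
T=lambda u,v:[u/4+240-.4,v/4+47-.4]
print("cap",onz([T(324,366)],95,f,s),"foot",onz([T(326,349)],14,f,s),"pad",onz([T(367,83),T(605,368),T(92,342),T(335,600)],5,f,s).mean(0))
c=onz([T(324,366)],95,f,s)[0];c=(c+onz([T(326,349)],14,f,s)[0])/2
for r in rows(state(),[c[0],c[1],125],down(136.5),4,.6):print(r)
```

```text
cap [[483.58378386 120.94289493  95.        ]] foot [[483.65748159 121.02385146  14.        ]] pad [488.32198505 123.92948421   5.        ]
[-0.0, -0.0, -0.6, 14.0, 0.2, 3.2, 0.6]
[-0.0, -0.0, -0.6, 14.0, 0.3, 3.2, 0.6]
[-0.0, -0.0, -0.6, 14.0, 0.5, 3.2, 0.6]
[-0.0, -0.0, -0.6, 14.0, 0.6, 3.2, 0.6]
```

step_arm([
  [0, 0, -0.6, 14, 0.2, 3, 0.6],
  [0, 0, -0.6, 14, 0.3, 3, 0.6],
  [0, 0, -0.6, 14, 0.5, 3, 0.6],
  [0, 0, -0.6, 14, 0.6, 3, 0.6],
  [0, 0, 0, 0, 0, 0, 0.6],
  [0, 0, 0, 0, 0, 0, 0.6],
  [0, 0, 0, 0, 0, 0, 0.6],
  [0, 0, 0, 0, 0, 0, 0.6],
])

```text
time_s: 4.25
ee_pos: [484.9, 121.7, 128.4]
ee_rot: [180.0, 0.0, 136.3]
force: [-0.5, -0.2, 0.5]
gripper_width: 54.6
gripper_force: 0.0
```

step_arm([
  [0, 0, 0, 0.5, -1.4, 10, 0.6],
  [0, 0, 0, 0, 0, 18, 0.6],
  [0, 0, 0, 0, 0, 20, 0.6],
  [0, 0, 0, 0, 0, 18, 0.6],
  [0, 0, 0, 0, 0, 10, 0.6],
  [0, 0, 0, 0, 0, 6, 0.6],
  [0, 0, 0, 0, 0, 0, 0.6],
  [0, 0, 0, 0, 0, 0, 0.6],
])

```text
time_s: 5.25
ee_pos: [483.7, 121.3, 46.8]
ee_rot: [179.9, 0.0, 136.4]
force: [-0.2, 0.4, 0.3]
gripper_width: 55.0
gripper_force: 0.0
```

step_arm([
  [0, 0, 0, 0, 0, 0, 0.1],
  [0, 0, 0, 0, 0, 0, 0.1],
  [0, 0, 0, 0, 0, 0, 0.1],
  [0, 0, 0, 0, 0, 0, 0.1],
  [0, 0, 0, 0, 0, 0, 0.1],
  [0, 0, 0, 0, 0, 0, 0.1],
  [0, 0, 0, 0, 0, 0, 0.1],
  [0, 0, 0, 0, 0, 0, 0.1],
], force=45)

```text
time_s: 6.25
ee_pos: [483.1, 121.2, 46.4]
ee_rot: [-180.0, -0.0, 136.4]
force: [-0.9, -0.6, 1.2]
gripper_width: 21.8
gripper_force: 45.0
```

```bash
cat >> h.py <<'E'
RD,C=plate([512.1,-278.9,-36.4])
n=RD[:,2]
RP=np.column_stack([RD[:,1],np.cross(-n,RD[:,1]),-n])
E
python3 - <<'E'
from workcell import *
from h import *
s=state();print(s["qpos"].round(1))
up=[*s["ee_pos"][:2],200]
for r in rows(s,up,R.from_euler("xyz",s["ee_rot"],degrees=True).as_matrix(),8,.1)[:1]:print(r)
s["ee_pos"]=np.array(up)
print(C+101.4*n,R.from_matrix(RP).as_euler("xyz",degrees=True))
for r in rows(s,C+101.4*n,RP,16,.1):print(r)
E
```

```text
[ 12.8  21.5 112.7   0.   45.8 -33.6]
[-0.0, 0.0, -0.0, 0.0, -0.0, -19.2, 0.1]
[ 471.29188447 -248.81366245  169.79573806] [150.    0.   53.6]
[-1.5, -1.4, 5.0, -15.4, -17.2, 1.9, 0.1]
[-1.5, -1.4, 5.0, -16.8, -15.9, 1.8, 0.1]
[-1.5, -1.4, 5.0, -18.1, -14.4, 1.8, 0.1]
[-1.5, -1.4, 5.0, -19.3, -12.8, 1.9, 0.1]
[-1.5, -1.4, 5.0, -20.3, -11.1, 2.1, 0.1]
[-1.5, -1.4, 5.0, -21.1, -9.3, 2.3, 0.1]
[-1.5, -1.4, 5.0, -21.8, -7.5, 2.6, 0.1]
[-1.5, -1.4, 5.0, -22.3, -5.6, 2.9, 0.1]
[-1.5, -1.4, 5.0, -22.7, -3.7, 3.3, 0.1]
[-1.5, -1.4, 5.0, -22.8, -1.8, 3.8, 0.1]
[-1.5, -1.4, 5.0, -22.8, 0.1, 4.3, 0.1]
[-1.5, -1.4, 5.0, -22.6, 2.0, 4.8, 0.1]
[-1.5, -1.4, 5.0, -22.2, 3.8, 5.5, 0.1]
[-1.5, -1.4, 5.0, -21.7, 5.6, 6.1, 0.1]
[-1.5, -1.4, 5.0, -21.0, 7.3, 6.8, 0.1]
[-1.5, -1.4, 5.0, -20.1, 8.9, 7.5, 0.1]
```

step_arm([
  [0, 0, 0, 0, 0, -4, 0.1],
  [0, 0, 0, 0, 0, -10, 0.1],
  [0, 0, 0, 0, 0, -20, 0.1],
  [0, 0, 0, 0, 0, -30, 0.1],
  [0, 0, 0, 0, 0, -35, 0.1],
  [0, 0, 0, 0, 0, -30, 0.1],
  [0, 0, 0, 0, 0, -20, 0.1],
  [0, 0, 0, 0, 0, -5, 0.1],
])

```text
time_s: 7.25
ee_pos: [483.9, 121.4, 202.1]
ee_rot: [179.8, 0.1, 136.4]
force: [-0.6, 0.1, -2.6]
gripper_width: 21.9
gripper_force: 45.0
```

step_arm([
  [-1.5, -1.4, 5, -15.4, -17.2, 1.9, 0.1],
  [-1.5, -1.4, 5, -16.8, -15.9, 1.8, 0.1],
  [-1.5, -1.4, 5, -18.1, -14.4, 1.8, 0.1],
  [-1.5, -1.4, 5, -19.3, -12.8, 1.9, 0.1],
  [-1.5, -1.4, 5, -20.3, -11.1, 2.1, 0.1],
  [-1.5, -1.4, 5, -21.1, -9.3, 2.3, 0.1],
  [-1.5, -1.4, 5, -21.8, -7.5, 2.6, 0.1],
  [-1.5, -1.4, 5, -22.3, -5.6, 2.9, 0.1],
])

```text
time_s: 8.25
ee_pos: [476.6, -64.3, 184.9]
ee_rot: [165.2, 6.1, 95.1]
force: [0.1, -0.4, -3.2]
gripper_width: 21.6
gripper_force: 45.0
```

step_arm([
  [-1.5, -1.4, 5, -22.7, -3.7, 3.3, 0.1],
  [-1.5, -1.4, 5, -22.8, -1.8, 3.8, 0.1],
  [-1.5, -1.4, 5, -22.8, 0.1, 4.3, 0.1],
  [-1.5, -1.4, 5, -22.6, 2, 4.8, 0.1],
  [-1.5, -1.4, 5, -22.2, 3.8, 5.5, 0.1],
  [-1.5, -1.4, 5, -21.7, 5.6, 6.1, 0.1],
  [-1.5, -1.4, 5, -21, 7.3, 6.8, 0.1],
  [-1.5, -1.4, 5, -20.1, 8.9, 7.5, 0.1],
])

```text
time_s: 9.25
ee_pos: [471.9, -249.2, 171.7]
ee_rot: [150.0, 1.0, 53.9]
force: [0.9, 0.4, -1.9]
gripper_width: 21.9
gripper_force: 45.0
```

Run:
```python
from workcell import *
from h import *
s=state();print(s["time_s"],s["ee_pos"],s["ee_rot"],s["qpos"].round(1),s["force"]@n)
w,t,sc=grab_frame("wrist"),grab_frame("top"),grab_frame("scene")
s=state();print("ideal",rows(s,C+101.4*n,RP,1,.1))
q=np.array([[-1,1],[1,1],[1,-1],[-1,-1],[0,0]])*39.
P=C+np.c_[q,q[:,0]*0]@RD.T
im=w["image"].copy()
for u,v in proj(P,w,s):cv2.circle(im,(int(round(u)),int(round(v))),3,(0,0,255),1)
z=lambda i,u,v,W,H,k:cv2.resize(i[v:v+H,u:u+W],None,fx=k,fy=k,interpolation=cv2.INTER_CUBIC)
cv2.imwrite("pics/j1.png",np.vstack([z(im,70,0,500,230,1.6)[:368,:800],np.hstack([z(t["image"],335,195,80,46,5),z(sc["image"],310,195,80,46,5)])]))
```

```text
9.25 [ 471.87251781 -249.16470361  171.66781817] [149.99348879   0.98355414  53.87165412] [-25.1   4.7 121.7 -15.2  24.9  22.9] -1.9016383189399777
ideal [[-0.1, 0.7, 0.9, -0.4, -1.3, 1.3, 0.1]]
```

View pics/j1.png

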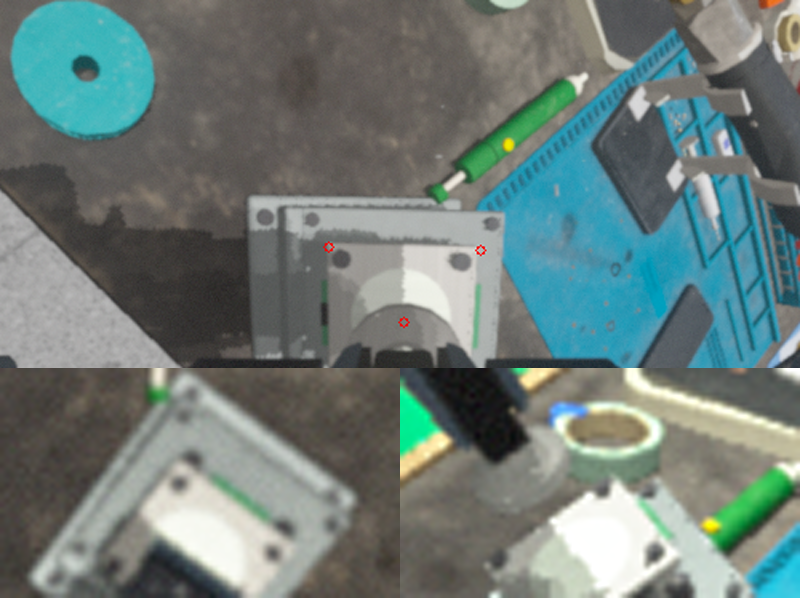

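step_arm([
  [-0.1, 0.7, 0.9, 0.6, -1.3, 1.3, 0.1],
  [0, 0, 0, 0, 0, 10, 0.1],
  [0, 0, 0, 0, 0, 15, 0.1],
  [0, 0, 0, 0, 0, 12, 0.1],
  [0, 0, 0, 0, 0, 8, 0.1],
  [0, 0, 0, 0, 0, 3, 0.1],
  [0, 0, 0, 0, 0, 0, 0.1],
  [0, 0, 0, 0, 0, 0, 0.1],
])

```text
time_s: 10.4
ee_pos: [492.7, -262.5, 130.1]
ee_rot: [149.7, -0.1, 53.6]
force: [-1.2, 0.4, -3.1]
gripper_width: 22.1
gripper_force: 45.0
```

```bash
cat > st.py <<'E'
from workcell import *
from h import *
s=state();d=RD.T@(s["ee_pos"]-C)
print(s["time_s"],"deck xyz of TCP rel plate",d.round(2),"foot gap",round(d[2]-41.4,2),"force deck",(RD.T@s["force"]).round(2),"torque deck",(RD.T@s["torque"]).round(2),"fix",rows(s,C+d[2]*n+RD[:,1],RP,1,.1))
E
python3 st.py
```

```text
10.4 deck xyz of TCP rel plate [ 2.07  1.66 54.34] foot gap 12.94 force deck [-2.57 -0.36 -2.04] torque deck [-0.11  0.53  0.07] fix [[0.3, -0.1, -0.0, -0.7, -2.1, -0.0, 0.1]]
```

step_arm([
  [0.3, -0.1, 0, -0.7, -2.1, 0, 0.1],
  [0, 0, 0, 0, 0, 4, 0.1],
  [0, 0, 0, 0, 0, 4, 0.1],
  [0, 0, 0, 0, 0, 3, 0.1],
  [0, 0, 0, 0, 0, 1, 0.1],
  [0, 0, 0, 0, 0, 0, 0.1],
  [0, 0, 0, 0, 0, 0, 0.1],
  [0, 0, 0, 0, 0, 0, 0.1],
])

```text
time_s: 11.4
ee_pos: [495.5, -265.5, 118.4]
ee_rot: [150.1, 0.0, 53.6]
force: [0.7, 0.1, -3.5]
gripper_width: 21.8
gripper_force: 45.0
```

```bash
python3 st.py
```

```text
11.4 deck xyz of TCP rel plate [-0.27  0.93 42.15] foot gap 0.75 force deck [-1.28  0.48 -3.35] torque deck [-0.12  0.6   0.05] fix [[-0.1, 0.0, -0.0, 0.1, 0.3, -0.0, 0.1]]
```

step_arm([
  [0, 0, 0, 0, 0, 1, 0.1],
  [0, 0, 0, 0, 0, 1, 0.1],
  [0, 0, 0, 0, 0, 1, 0.1],
  [0, 0, 0, 0, 0, 1, 0.1],
  [0, 0, 0, 0, 0, 0, 0.1],
  [0, 0, 0, 0, 0, 0, 0.1],
  [0, 0, 0, 0, 0, 0, 0.1],
  [0, 0, 0, 0, 0, 0, 0.1],
])

```text
time_s: 12.4
ee_pos: [497.2, -266.8, 114.9]
ee_rot: [150.0, 0.0, 53.6]
force: [-3.3, 2.2, 3.7]
gripper_width: 21.6
gripper_force: 45.0
```

```bash
python3 st.py
```

```text
12.4 deck xyz of TCP rel plate [-0.18  0.92 38.11] foot gap -3.29 force deck [-1.65 -0.17  5.18] torque deck [-0.26  0.57  0.04] fix [[-0.0, 0.0, -0.0, 0.1, 0.2, -0.0, 0.1]]
```

step_arm([
  [0, 0, 0, 0, 0, 0.5, 0.1],
  [0, 0, 0, 0, 0, 0.5, 0.1],
  [0, 0, 0, 0, 0, 0.5, 0.1],
  [0, 0, 0, 0, 0, 0, 0.1],
  [0, 0, 0, 0, 0, 0, 0.1],
  [0, 0, 0, 0, 0, 0, 0.1],
  [0, 0, 0, 0, 0, 0, 0.1],
  [0, 0, 0, 0, 0, 0, 0.1],
])

```text
time_s: 13.4
ee_pos: [497.8, -267.2, 113.6]
ee_rot: [150.0, 0.0, 53.6]
force: [-2.4, 1.0, 4.9]
gripper_width: 22.0
gripper_force: 45.0
```

```bash
python3 st.py
```

```text
13.4 deck xyz of TCP rel plate [-0.19  0.92 36.61] foot gap -4.79 force deck [ 0.24 -0.58  5.51] torque deck [-0.26  0.49  0.1 ] fix [[-0.0, 0.0, 0.0, 0.1, 0.2, -0.0, 0.1]]
```

step_arm([
  [0, 0, 0, 0, 0, 0.3, 0.1],
  [0, 0, 0, 0, 0, 0.3, 0.1],
  [0, 0, 0, 0, 0, 0.4, 0.1],
  [0, 0, 0, 0, 0, 0, 0.1],
  [0, 0, 0, 0, 0, 0, 0.1],
  [0, 0, 0, 0, 0, 0, 0.1],
  [0, 0, 0, 0, 0, 0, 0.1],
  [0, 0, 0, 0, 0, 0, 0.1],
])

```text
time_s: 14.4
ee_pos: [498.1, -267.5, 112.7]
ee_rot: [150.0, 0.0, 53.6]
force: [-4.2, 0.9, 5.6]
gripper_width: 21.5
gripper_force: 45.0
```

```bash
python3 st.py
```

```text
14.4 deck xyz of TCP rel plate [-0.22  0.91 35.65] foot gap -5.75 force deck [-0.57 -1.73  6.81] torque deck [-0.29  0.53  0.09] fix [[-0.0, 0.0, 0.0, 0.1, 0.2, -0.0, 0.1]]
```

step_arm([
  [0, 0, 0, 0, 0, 0.3, 0.1],
  [0, 0, 0, 0, 0, 0.3, 0.1],
  [0, 0, 0, 0, 0, 0.4, 0.1],
  [0, 0, 0, 0, 0, 0, 0.1],
  [0, 0, 0, 0, 0, 0, 0.1],
  [0, 0, 0, 0, 0, 0, 0.1],
  [0, 0, 0, 0, 0, 0, 0.1],
  [0, 0, 0, 0, 0, 0, 0.1],
])

```text
time_s: 15.4
ee_pos: [498.4, -267.6, 112.3]
ee_rot: [150.0, 0.0, 53.6]
force: [-6.4, 4.1, 9.8]
gripper_width: 21.6
gripper_force: 45.0
```

```bash
python3 st.py
```

```text
15.4 deck xyz of TCP rel plate [-0.18  0.94 35.11] foot gap -6.29 force deck [-1.65 -0.44 12.32] torque deck [-0.34  0.68  0.08] fix [[-0.0, 0.0, -0.0, 0.1, 0.2, -0.0, 0.1]]
```

step_arm([
  [0, 0, 0, 0, 0, 0.2, 0.1],
  [0, 0, 0, 0, 0, 0.2, 0.1],
  [0, 0, 0, 0, 0, 0.2, 0.1],
  [0, 0, 0, 0, 0, 0, 0.1],
  [0, 0, 0, 0, 0, 0, 0.1],
  [0, 0, 0, 0, 0, 0, 0.1],
  [0, 0, 0, 0, 0, 0, 0.1],
  [0, 0, 0, 0, 0, 0, 0.1],
])

```text
time_s: 16.4
ee_pos: [498.4, -267.6, 112.2]
ee_rot: [150.0, 0.0, 53.6]
force: [-8.8, 7.2, 14.6]
gripper_width: 21.8
gripper_force: 45.0
```

```bash
python3 st.py
```

```text
16.4 deck xyz of TCP rel plate [-0.19  0.96 35.04] foot gap -6.36 force deck [-2.55  0.55 18.31] torque deck [-0.36  0.85  0.05] fix [[-0.0, 0.0, -0.0, 0.0, 0.2, -0.0, 0.1]]
```

step_arm([
  [0, 0, 0, 0, 0, 0.2, 0.1],
  [0, 0, 0, 0, 0, 0, 0.1],
  [0, 0, 0, 0, 0, 0, 0.1],
  [0, 0, 0, 0, 0, 0, 0.1],
  [0, 0, 0, 0, 0, 0, 0.1],
  [0, 0, 0, 0, 0, 0, 0.1],
  [0, 0, 0, 0, 0, 0, 0.1],
  [0, 0, 0, 0, 0, 0, 0.1],
])

```text
time_s: 17.4
ee_pos: [498.4, -267.6, 112.2]
ee_rot: [150.0, 0.0, 53.6]
force: [-9.3, 7.4, 16.8]
gripper_width: 21.8
gripper_force: 45.0
```

Run:
```python
exec(open("st.py").read())
w=grab_frame("wrist");t=grab_frame("top");sc=grab_frame("scene")
z=lambda i,u,v,W,H,k:cv2.resize(i[v:v+H,u:u+W],None,fx=k,fy=k,interpolation=cv2.INTER_CUBIC)
cv2.imwrite("pics/p1.png",np.vstack([z(w["image"],180,60,266,120,3)[:300,:798],z(sc["image"],280,195,133,50,6)[:,:798]]))
```

```text
17.4 deck xyz of TCP rel plate [-0.2   0.94 35.02] foot gap -6.38 force deck [-1.91  0.45 20.46] torque deck [-0.29  0.91  0.04] fix [[-0.0, 0.0, -0.0, 0.1, 0.2, -0.0, 0.1]]
```

View pics/p1.png

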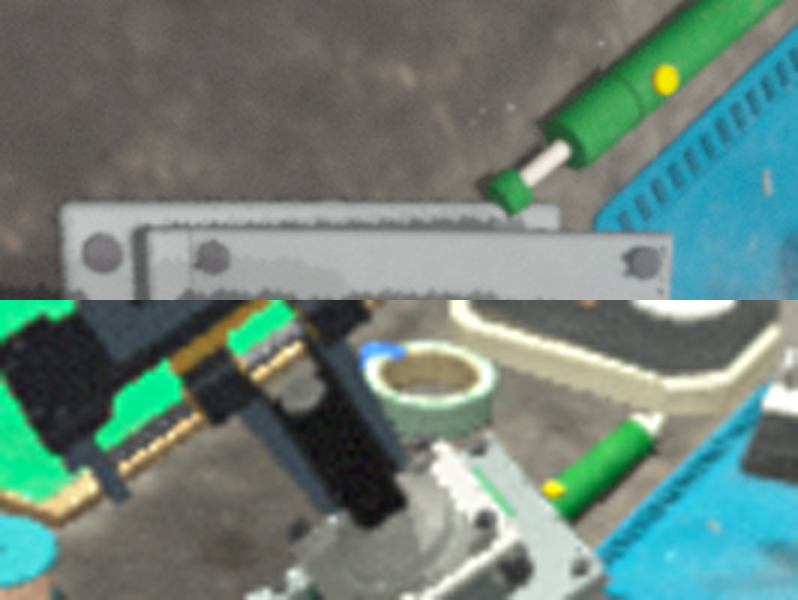

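step_arm([
  [0, 0, 0, 0, 0, 0.1, 0.1],
  [0, 0, 0, 0, 0, 0, 0.1],
  [0, 0, 0, 0, 0, 0, 0.1],
  [0, 0, 0, 0, 0, 0, 0.1],
  [0, 0, 0, 0, 0, 0, 0.1],
  [0, 0, 0, 0, 0, 0, 0.1],
  [0, 0, 0, 0, 0, 0, 0.1],
  [0, 0, 0, 0, 0, 0, 0.1],
])

```text
time_s: 18.55
ee_pos: [498.4, -267.7, 112.2]
ee_rot: [150.0, 0.0, 53.6]
force: [-11.4, 8.2, 17.4]
gripper_width: 22.0
gripper_force: 45.0
```

```bash
python3 st.py
```

```text
18.55 deck xyz of TCP rel plate [-0.19  0.94 35.01] foot gap -6.39 force deck [-3.51 -0.14 22.08] torque deck [-0.33  0.96  0.04] fix [[-0.0, 0.0, -0.0, 0.1, 0.2, -0.0, 0.1]]
```

step_arm([
  [0, 0, 0, 0, 0, -1, 0.1],
  [0, 0, 0, 0, 0, -2, 0.1],
  [0, 0, 0, 0, 0, -3, 0.1],
  [0, 0, 0, 0, 0, -3, 0.1],
  [0, 0, 0, 0, 0, -5, 0.1],
  [0, 0, 0, 0, 0, -12, 0.1],
  [0, 0, 0, 0, 0, -20, 0.1],
  [0, 0, 0, 0, 0, -20, 0.1],
])

```text
time_s: 19.55
ee_pos: [471.8, -248.0, 168.7]
ee_rot: [150.1, 0.0, 53.6]
force: [-0.7, -0.6, -1.7]
gripper_width: 21.8
gripper_force: 45.0
```

Run:
```python
exec(open("st.py").read())
for r in rows(s,[488,122.5,150],down(136.4),16,.1):print(r)
```

```text
19.55 deck xyz of TCP rel plate [ -0.63   0.99 100.54] foot gap 59.14 force deck [-1.09 -0.87 -1.38] torque deck [-0.12  0.56  0.05] fix [[-0.1, 0.0, -0.0, 0.0, 0.6, -0.0, 0.1]]
[1.5, 1.3, -5.0, 19.2, -11.8, -5.4, 0.1]
[1.5, 1.3, -5.0, 20.3, -10.2, -4.7, 0.1]
[1.5, 1.3, -5.0, 21.2, -8.5, -3.9, 0.1]
[1.5, 1.3, -5.0, 22.0, -6.6, -3.2, 0.1]
[1.5, 1.3, -5.0, 22.6, -4.8, -2.6, 0.1]
[1.5, 1.3, -5.0, 23.0, -2.8, -1.9, 0.1]
[1.5, 1.3, -5.0, 23.2, -0.8, -1.3, 0.1]
[1.5, 1.3, -5.0, 23.2, 1.2, -0.8, 0.1]
[1.5, 1.3, -5.0, 23.0, 3.2, -0.3, 0.1]
[1.5, 1.3, -5.0, 22.6, 5.2, 0.1, 0.1]
[1.5, 1.3, -5.0, 22.1, 7.2, 0.5, 0.1]
[1.5, 1.3, -5.0, 21.3, 9.1, 0.8, 0.1]
[1.5, 1.3, -5.0, 20.4, 11.0, 1.0, 0.1]
[1.5, 1.3, -5.0, 19.3, 12.8, 1.2, 0.1]
[1.5, 1.3, -5.0, 18.1, 14.5, 1.2, 0.1]
[1.5, 1.3, -5.0, 16.7, 16.0, 1.2, 0.1]
```

step_arm([
  [1.5, 1.3, -5, 19.2, -11.8, -7.4, 0.1],
  [1.5, 1.3, -5, 20.3, -10.2, -6.7, 0.1],
  [1.5, 1.3, -5, 21.2, -8.5, -5.9, 0.1],
  [1.5, 1.3, -5, 22, -6.6, -5.2, 0.1],
  [1.5, 1.3, -5, 22.6, -4.8, -4.6, 0.1],
  [1.5, 1.3, -5, 23, -2.8, -1.9, 0.1],
  [1.5, 1.3, -5, 23.2, -0.8, -1.3, 0.1],
  [1.5, 1.3, -5, 23.2, 1.2, -0.8, 0.1],
])

```text
time_s: 20.55
ee_pos: [477.1, -59.8, 167.7]
ee_rot: [164.9, 6.0, 94.7]
force: [0.2, -0.3, -2.1]
gripper_width: 21.8
gripper_force: 45.0
```

step_arm([
  [1.5, 1.3, -5, 23, 3.2, -0.3, 0.1],
  [1.5, 1.3, -5, 22.6, 5.2, 0.1, 0.1],
  [1.5, 1.3, -5, 22.1, 7.2, 0.5, 0.1],
  [1.5, 1.3, -5, 21.3, 9.1, 0.8, 0.1],
  [1.5, 1.3, -5, 20.4, 11, 1, 0.1],
  [1.5, 1.3, -5, 19.3, 12.8, 1.2, 0.1],
  [1.5, 1.3, -5, 18.1, 14.5, 1.2, 0.1],
  [1.5, 1.3, -5, 16.7, 16, 1.2, 0.1],
])

```text
time_s: 21.55
ee_pos: [487.9, 125.3, 157.2]
ee_rot: [179.9, 0.7, 135.7]
force: [0.3, 0.3, -2.1]
gripper_width: 21.7
gripper_force: 45.0
```

Run:
```python
from workcell import *
from h import *
s=state();print(s["time_s"],s["ee_pos"],s["ee_rot"])
print(rows(s,[487,122.5,52],down(136.4),1,.1))
```

```text
21.55 [487.92439084 125.25142931 157.21961012] [179.90265436   0.74210326 135.67519308]
[[0.1, 0.7, -0.7, 0.1, -2.8, 105.2, 0.1]]
```

step_arm([
  [0.1, 0.7, -0.7, 0.1, -2.8, 5, 0.1],
  [0, 0, 0, 0, 0, 18, 0.1],
  [0, 0, 0, 0, 0, 25, 0.1],
  [0, 0, 0, 0, 0, 25, 0.1],
  [0, 0, 0, 0, 0, 18, 0.1],
  [0, 0, 0, 0, 0, 9, 0.1],
  [0, 0, 0, 0, 0, 3, 0.1],
  [0, 0, 0, 0, 0, 0, 0.1],
])

```text
time_s: 22.55
ee_pos: [486.2, 122.0, 54.1]
ee_rot: [-180.0, 0.1, 136.2]
force: [0.2, -0.5, -1.3]
gripper_width: 21.8
gripper_force: 45.0
```

step_arm([
  [0, 0, 0, 0, 0, 0, 0.1],
  [0, 0, 0, 0, 0, 0, 0.1],
  [0, 0, 0, 0, 0, 0, 0.1],
  [0, 0, 0, 0, 0, 0, 0.1],
  [0, 0, 0, 0, 0, 0, 0.1],
  [0, 0, 0, 0, 0, 0, 0.1],
  [0, 0, 0, 0, 0, 0, 0.1],
  [0, 0, 0, 0, 0, 0, 0.1],
])

```text
time_s: 23.55
ee_pos: [485.9, 122.1, 53.7]
ee_rot: [-180.0, 0.1, 136.2]
force: [0.3, 0.0, -1.9]
gripper_width: 22.0
gripper_force: 45.0
```

Lower 7 mm to contact.

step_arm([
  [0, 0, 0, 0, 0, 2, 0.1],
  [0, 0, 0, 0, 0, 2, 0.1],
  [0, 0, 0, 0, 0, 1.5, 0.1],
  [0, 0, 0, 0, 0, 1, 0.1],
  [0, 0, 0, 0, 0, 0.5, 0.1],
  [0, 0, 0, 0, 0, 0, 0.1],
  [0, 0, 0, 0, 0, 0, 0.1],
  [0, 0, 0, 0, 0, 0, 0.1],
])

```text
time_s: 24.55
ee_pos: [485.9, 122.1, 46.7]
ee_rot: [-180.0, 0.1, 136.2]
force: [-1.3, -0.2, -1.8]
gripper_width: 21.8
gripper_force: 45.0
```

step_arm([
  [0, 0, 0, 0, 0, 0.5, 0.1],
  [0, 0, 0, 0, 0, 0.3, 0.1],
  [0, 0, 0, 0, 0, 0, 0.1],
  [0, 0, 0, 0, 0, 0, 0.1],
  [0, 0, 0, 0, 0, 0, 0.1],
  [0, 0, 0, 0, 0, 0, 0.1],
  [0, 0, 0, 0, 0, 0, 0.1],
  [0, 0, 0, 0, 0, 0, 0.1],
])

```text
time_s: 25.55
ee_pos: [486.0, 122.1, 46.4]
ee_rot: [-180.0, 0.1, 136.2]
force: [-2.1, -0.6, 5.2]
gripper_width: 21.9
gripper_force: 45.0
```

Contact. Release, then back straight up.

step_arm([
  [0, 0, 0, 0, 0, -0.4, 0.1],
  [0, 0, 0, 0, 0, 0, 0.3],
  [0, 0, 0, 0, 0, 0, 0.45],
  [0, 0, 0, 0, 0, 0, 0.6],
  [0, 0, 0, 0, 0, 0, 0.6],
  [0, 0, 0, 0, 0, 0, 0.6],
  [0, 0, 0, 0, 0, 0, 0.6],
  [0, 0, 0, 0, 0, 0, 0.6],
])

```text
time_s: 26.55
ee_pos: [485.9, 122.1, 46.3]
ee_rot: [-180.0, 0.1, 136.2]
force: [0.2, 0.3, 1.0]
gripper_width: 54.9
gripper_force: 0.0
```

step_arm([
  [0, 0, 0, 0, 0, -5, 0.6],
  [0, 0, 0, 0, 0, -12, 0.6],
  [0, 0, 0, 0, 0, -20, 0.6],
  [0, 0, 0, 0, 0, -25, 0.6],
  [0, 0, 0, 0, 0, -25, 0.6],
  [0, 0, 0, 0, 0, -20, 0.6],
  [0, 0, 0, 0, 0, -10, 0.6],
  [0, 0, 0, 0, 0, 0, 0.6],
])

```text
time_s: 27.55
ee_pos: [486.2, 122.3, 164.1]
ee_rot: [180.0, 0.1, 136.2]
force: [-0.6, 1.1, 0.2]
gripper_width: 54.8
gripper_force: 0.0
```

step_arm([
  [0, 0, 0, -20, 0, -5, 0.6],
  [0, 0, 0, -20, 0, -5, 0.6],
  [0, 0, 0, -15, 0, 0, 0.6],
  [0, 0, 0, -5, 0, 0, 0.6],
  [0, 0, 0, 0, 0, 0, 0.6],
  [0, 0, 0, 0, 0, 0, 0.6],
  [0, 0, 0, 0, 0, 0, 0.6],
  [0, 0, 0, 0, 0, 0, 0.6],
])

```text
time_s: 28.55
ee_pos: [528.9, 81.0, 173.4]
ee_rot: [-180.0, 0.1, 136.2]
force: [-0.4, 0.0, -1.6]
gripper_width: 54.5
gripper_force: 0.0
```

Run:
```python
from workcell import *
from h import *
w,sc,t=[grab_frame(k)["image"] for k in("wrist","scene","top")]
z=lambda i,u,v,W,H,k:cv2.resize(i[v:v+H,u:u+W],None,fx=k,fy=k,interpolation=cv2.INTER_CUBIC)
cv2.imwrite("pics/e1.png",np.vstack([z(w,220,50,200,140,2)[:280],np.zeros((0,400,3),np.uint8)]) if 0 else np.hstack([z(w,220,50,160,160,2.5),z(sc,190,170,200,200,2)]))
```

```text
(no output)
```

View pics/e1.png

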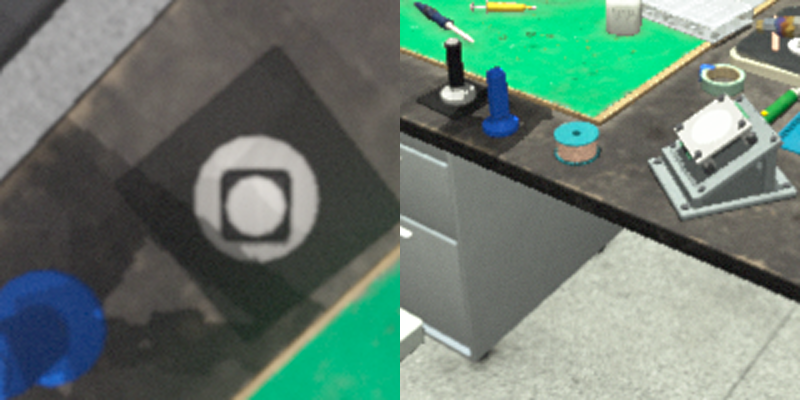

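The tamper stands upright near the pad's centre (foot at crop pixel 256,198), and the plate is up. The spool and tape roll have not moved.

```bash
python3 -c "
from workcell import *
print(job_done())"
```

```text
the job is handed in; nothing more can be done
None
```

The job is handed in, with no verdict shown: I pressed the plate onto its stops at an estimated 20 to 24 N for about 2 s, it came back up on release, and the tamper is upright on its pad. I checked that the plate sat flat only from the force rise and the camera view, not directly. The spool and tape roll look unmoved; I didn't check the adapter in the last picture, but the arm never went near it.

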